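# Index the inspection magnifier over the receiver module

## Robot

A 6-joint arm with a two-finger parallel gripper is mounted at the origin on the work surface. World frame = base frame: x ahead of the robot, y to its left, z up, the work surface at z = 0. Lengths are in mm, angles in degrees, forces in N, time in s.
With the tool pointing down it reaches from about 350 to 850 mm from the base axis. Payload 8.1 kg.
Tool frame: the origin (TCP) lies at the very end of the fingers, on their centre line; the grasp point (between the pads) lies 19 mm behind it (pinch_z is the z of the grasp point in the tool frame, in mm); z points along the fingers, y is the direction in which the jaws open and shut (so a half turn about z gives the same grasp; the last joint's range is limited). The gripper opens to 85 mm and grips with 20 to 120 N. Pads are 22 mm wide; open, the fingers measure 114 mm over their backs; the gripper's body (76 mm by 85 mm) begins 54 mm behind the grasp point. The pads swing forward as they close: fully open they stand 13 mm farther back than shut.
Start: joints at [-76.57, 7.471, 85.268, -0, 87.261, -4.893], TCP at [188.646, -569.577, 191.392] pointing down, gripper open.
Joint ranges: [-169.43, 169.43], [-51.17, 129.36], [1.28, 143.12], [-76.62, 256.62], [0, 156.53], [-152.29, 152.29]. Speed limits (degrees/s): [136.94, 136.94, 159.86, 180, 180, 180].

## Interface

Orientations are given as [roll, pitch, yaw] about the fixed x, y, z axes, in that order (R = Rz(yaw) Ry(pitch) Rx(roll)).
In Python, from bench import * gives the robot as it stands.
- The arm moves only by the shell command python3 -m creep 'ROWS' [FORCE]. ROWS is a JSON object of lists of equal length, an entry for each row: "translation": the shift along the tool's x, y, z in mm, a list of three; "rotation": the turn, a rotation vector about the tool's x, y, z in rad, a list of three; "claw": the finger opening in mm, from 0 to 85.4. In form: {"translation": [[dx, dy, dz], ...], "rotation": [[ax, ay, az], ...], "claw": [claw, ...]}. A call has 1 to 10 rows; each row shifts and turns the commanded pose from where the row before left it, along the tool's axes as they then stand; what a row does not reach is not made up. A row lasts 1/10 s, in which the tool goes at most 50 mm and 8.59 degrees, less where a joint would pass 70% of its speed; a pose out of reach is approached as far as the arm can. A call is refused whole if a number of a shift passes 50 or a number of a turn 0.15, either way. A call with a gripper value outside its range is refused whole. The fingers move at their own pace and stop on an object; FORCE is the grip in N (left out, the last holds). Time passes only in rows, so rows that do not move let the fingers close. It gives the time, the measured TCP pose, the force and the opening at its end, in the units of the state.
- sense(): the state, without advancing time (a new reading comes with each control period).
- snapshot(name): name is "side" or "top" or "wrist"; returns a dict with "frame" (420x560x3 uint8, red, green, blue), "intrinsics" (3x3 intrinsics, pixels), "extrinsics" (4x4, takes a point from camera to world coordinates). Camera axes: x right, y up, looking along -z (the intrinsics and any distortion apply to the point x, -y, -z); pixel columns grow to the right and rows downward; lengths in mm; the calibration is good to about 2 mm. A picture is of the moment at which its call begins. There is no depth.
- hand_in(): hands the job in, once; it reports no verdict.
The state is a dict: "time": time; "joint_pos": joint angles; "qd": joint speeds; "joint_efforts": joint torques, N m; "tool_pos": TCP position; "tcp_rot": TCP orientation; "ft_force": force on the tool from outside, world axes, zero at the start; "wrist_torque": the same for the moment, N m; "finger_gap": finger opening in mm.
Only numpy, scipy, OpenCV 4.12 (cv2) and the standard library are available. Lean on these libraries where they do the work, as an engineer would, in place of code of your own. Each camera call takes 0.05 s, during which the arm holds its last target.

## Task

Swing the bench magnifier over to the white receiver module with the green terminal block: hook a fingertip under the red ring, pull the spring pin up out of its hole, swing the arm one hole towards the module, and let the pin drop fully home in that hole. Work gently, without squeezing or forcing the ring or the stand, do not drop the pin into any other hole, and leave the module, the blue remote and everything else on the bench where they are.

Things in the scene. Friction and masses are not known exactly. Their poses are not given: they have to be found in the camera images.
- stand: Fixed inspection stand: steel pivot post 28 mm thick on a 100 mm dark disc, and on its robot side an aluminium index rail on posts, an arc of 210 mm radius about the post, 24 mm wide, top 60 mm above the blue mat, with five 12 mm square holes 24 degrees apart. Origin: foot of the post, on the mat (4 mm above the bench). z up; -x runs to the middle hole, roughly towards the robot.
- swing_arm (a joint): Angle of the white swing arm about the upright pivot, rad. 0: along the stand's -x, pin in the middle hole (always the start). Positive: towards the stand's +y (about the robot's left). Holes at -0.838, -0.419, 0, 0.419, 0.838; stops just beyond. A level bar 24 mm wide, 10 thick, top 78 mm above the mat, reaching 235 mm from the pivot; turns easily (0.1 N m), stays where left.
- index_pin (a joint): Height of the upright 10 mm spring pin above home, m; it sits on the arm 210 mm from the pivot. 0: home, 15 mm deep in a hole. Clears the rail from 0.015, stops at 0.030. Spring: about 5 N down at home, 8 N at the top. Its rounded nose finds a hole from about 3 mm off; released between holes it rests on the rail at about 0.015.
- ring_top (a point): Middle of the underside of the red ring's top bar, where to lift; 138 mm above the mat at home. The ring is upright, fixed on the pin, of 8 mm wire, opening 52 mm wide, 46 mm high (corners cut 12 mm), top bar straight for 36 mm; one looks through it along the arm. Its lower bar tops out 92 mm above the mat. Axes as the arm's: -x outward from the pivot, y across, z up (the stand's at angle 0).
- ring_center (a point): Middle of the red ring's opening, 115 mm above the mat at home, axes as ring_top; it rises with the pin.
- lens (a point): Centre of the round magnifier in the arm: clear glass in a black rim, 90 mm over the rim, 128 mm from the pivot towards the ring, 73 mm above the mat. Axes as the arm's.
- receiver: White square receiver module, 46 x 46 x 20 mm with a green terminal block on top (28 mm high in all), lying loose on the mat inside the rail, under the place where the lens stands when the pin is in one of the two holes next to the middle one (within about 10 mm). Origin at the centre of its underside. To be inspected, not moved.
- fob: Blue remote with four white buttons, 58 x 34 x 12 mm, lying loose under the lens's place at the other neighbouring hole. Origin at the centre of its underside. Leave alone.
- spool: Solder spool standing on its flange near the post, 60 mm wide, 36 mm high, origin under its centre. Leave alone.
- tin: Round tin with brass wool near the post, 66 mm wide, 38 mm high, origin under its centre. Leave alone.
- flux: White bottle with red cap, 36 mm wide, 85 mm high, upright, origin under its centre. Leave alone.
- driver: Screwdriver with orange handle, 160 mm long, lying on the mat. Leave alone.
- parts_tray: Grey divided tray, 120 x 80 x 22 mm, origin under its centre. Leave alone.
- meter: Black multimeter, 140 x 75 x 39 mm, lying flat, origin under its centre. Leave alone.

How it is judged (in metres and radians):
On the way, in this order (a step that is already met when the one before it is completed fails the run):
1. the pin is pulled up out of the middle hole before the arm swings (value of joint index_pin above 0.012 m and value of joint swing_arm between -0.1 and 0.1 rad), for 0.05 s.
2. the arm is swung at least half way to the next hole with the pin up (value of joint index_pin above 0.012 m and (value of joint swing_arm above 0.2 rad or value of joint swing_arm below -0.2 rad)), for 0.05 s.
At the end, for the whole second after the job is handed in: The lens's centre stands within 25 mm of the receiver module's centre seen from above, the arm within 0.03 rad of the hole on the module's side and at rest, the pin home in that hole (within 2 mm); the module, the remote and all bystanders within 10 mm of where they started (horizontal distance between lens and receiver below 0.025 m and value of joint index_pin below 0.002 m and (value of joint swing_arm between -0.449 and -0.389 rad or value of joint swing_arm between 0.389 and 0.449 rad) and velocity of joint swing_arm between -0.05 and 0.05 rad/s and distance of each of receiver, fob, spool, tin, flux, driver, parts_tray, meter from where it was at the start of the episode below 0.01 m); the robot touches nothing.
It fails at once if the fingers squeeze or force the ring, the arm or the stand (contact force between the fingers and stand above 40 N).
It fails at once if the pin drops into a wrong hole: under the remote's place or an outer one (value of joint index_pin below 0.006 m and (horizontal distance between lens and fob below 0.03 m or value of joint swing_arm above 0.7 rad or value of joint swing_arm below -0.7 rad)).
It fails at once if the module or the remote is pushed or lifted from its place (distance of any of receiver, fob from where it was at the start of the episode above 0.01 m).
It fails at once if another thing on the bench is knocked or moved (distance of any of spool, tin, flux, driver, parts_tray, meter from where it was at the start of the episode above 0.02 m).
It also fails if it takes over 38 s, if anything falls off the work surface, if the arm or the gripper's body presses on something with over 40 N, if the wrist force passes 120 N, or if a joint passes its speed limit or range.

## Working session

There is one attempt and no reset: what is moved stays moved. The work goes in short steps, Python scripts to look and compute and a shell command to move; the robot and the scene stay as the last step left them, time stands still between calls to the robot, and variables do not carry over. Pictures are saved under pics/ and viewed, and the job is handed in when it is done.

```bash
mkdir -p pics; ls; python3 - <<'E'
from bench import *
import cv2
print(sense())
for n in ["top","side","wrist"]:
    s=snapshot(n); cv2.imwrite(f"pics/{n}0.png",s["frame"][:,:,::-1]); print(n,s["intrinsics"],s["extrinsics"],s.keys())
E
```

```text
pics
{'time': 0.0, 'joint_pos': array([-7.65710356e+01,  7.51448185e+00,  8.53294331e+01, -2.68580397e-04,
        8.72606890e+01, -4.89342639e+00]), 'qd': array([ 0.02616471,  0.01360865,  0.01464738, -0.10337969, -0.14772466,
       -0.01248012]), 'joint_efforts': array([-8.44637316e-05, -5.69394743e+01, -5.00551522e+01, -6.76815557e-05,
        1.47216115e-02,  7.25774657e-05]), 'tool_pos': array([ 188.49015941, -568.97466571,  190.34954278]), 'tcp_rot': array([-1.79895754e+02, -8.65571664e-03,  1.83223960e+01]), 'ft_force': array([-0.3192798 , -0.65844403, -0.97564973]), 'wrist_torque': array([-0.01279472,  0.02367698, -0.02326707]), 'finger_gap': 85.6179074558008}
top [[430.50523761   0.         277.34678231]
 [  0.         430.50523761 204.061215  ]
 [  0.           0.           1.        ]] [[-2.66986891e-02  9.98777057e-01 -4.16121316e-02  5.39953464e+02]
 [-9.99383179e-01 -2.76185826e-02 -2.16904508e-02 -6.33289585e+00]
 [-2.28131928e-02  4.10073577e-02  9.98898371e-01  1.05975095e+03]
 [ 0.00000000e+00  0.00000000e+00  0.00000000e+00  1.00000000e+00]] dict_keys(['frame', 'i
[... 227 characters left out ...]
[-5.11776807e-02  6.09640853e-01 -7.91023941e-01 -7.22089751e+02]
 [-1.34478204e-02  7.91569403e-01  6.10931286e-01  6.95350902e+02]
 [ 0.00000000e+00  0.00000000e+00  0.00000000e+00  1.00000000e+00]] dict_keys(['frame', 'intrinsics', 'extrinsics'])
wrist [[373.37698808   0.         276.03459599]
 [  0.         373.37698808 209.26473172]
 [  0.           0.           1.        ]] [[ 3.14013205e-01  9.06562982e-01  2.82027068e-01  2.59845938e+02]
 [-9.49417881e-01  3.00208378e-01  9.20902702e-02 -5.44691282e+02]
 [-1.18125854e-03 -2.96679102e-01  9.54976500e-01  3.71665886e+02]
 [ 0.00000000e+00  0.00000000e+00  0.00000000e+00  1.00000000e+00]] dict_keys(['frame', 'intrinsics', 'extrinsics'])
```

View pics/top0.png

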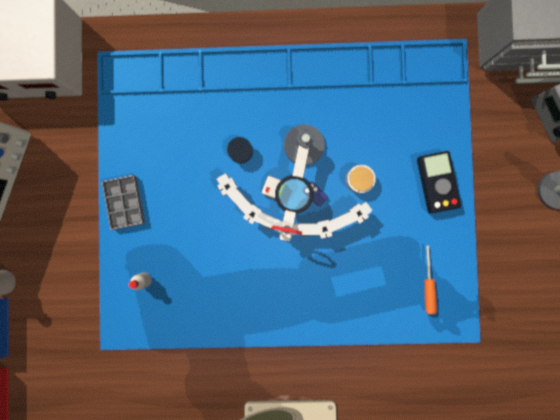

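View pics/side0.png

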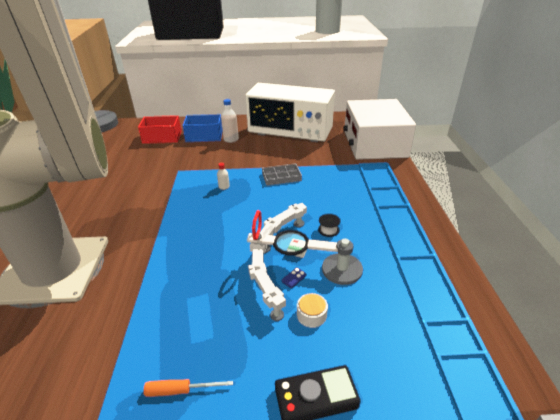

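```bash
cat > h.py <<'E'
import numpy as np, cv2
from bench import *
def ray(s,u,v):
    K=s["intrinsics"];T=s["extrinsics"]
    d=np.array([(u-K[0,2])/K[0,0],-(v-K[1,2])/K[1,1],-1.]);return T[:3,3],T[:3,:3]@d
def onz(s,u,v,z):
    o,d=ray(s,u,v);return o+d*(z-o[2])/d[2]
def proj(s,p):
    T=s["extrinsics"];c=T[:3,:3].T@(np.array(p)-T[:3,3]);K=s["intrinsics"]
    return K[0,0]*c[0]/-c[2]+K[0,2],K[1,1]*c[1]/c[2]+K[1,2]
def tri(*rs):
    A=np.zeros((3,3));b=np.zeros(3)
    for o,d in rs:
        d=d/np.linalg.norm(d);M=np.eye(3)-np.outer(d,d);A+=M;b+=M@o
    return np.linalg.solve(A,b)
def red(s):
    f=s["frame"].astype(int);return ((f[...,0]>130)&(f[...,1]<80)&(f[...,2]<90)).astype(np.uint8)
E
python3 - <<'E'
from h import *
for n,(x,y,w,h) in dict(top=(200,110,190,150),side=(210,180,160,150)).items():
    f=cv2.imread(f"pics/{n}0.png")[y:y+h,x:x+w]
    cv2.imwrite(f"pics/{n}0z.png",cv2.resize(f,None,fx=4,fy=4,interpolation=cv2.INTER_CUBIC))
for n in ["top","side"]:
    f=cv2.imread(f"pics/{n}0.png")[:,:,::-1]
    m=red(dict(frame=f));k,l,st,c=cv2.connectedComponentsWithStats(m)
    for i in range(1,k):
        if st[i,4]>15: print(n,st[i],c[i])
E
```

```text
top [451 199   6   5  27] [453.59259259 201.07407407]
top [272 227  29   7  70] [286.7        229.67142857]
top [130 281   7   7  39] [133.05128205 284.12820513]
side [ 137  116   45   28 1034] [159.45261122 129.27562863]
side [218 162   7   7  39] [221.17948718 165.30769231]
side [253 211   8  29 124] [256.35483871 225.21774194]
side [287 403   8   8  53] [290.47169811 406.69811321]
```

```bash
sleep 1
```

```text
(no output)
```

View pics/top0z.png

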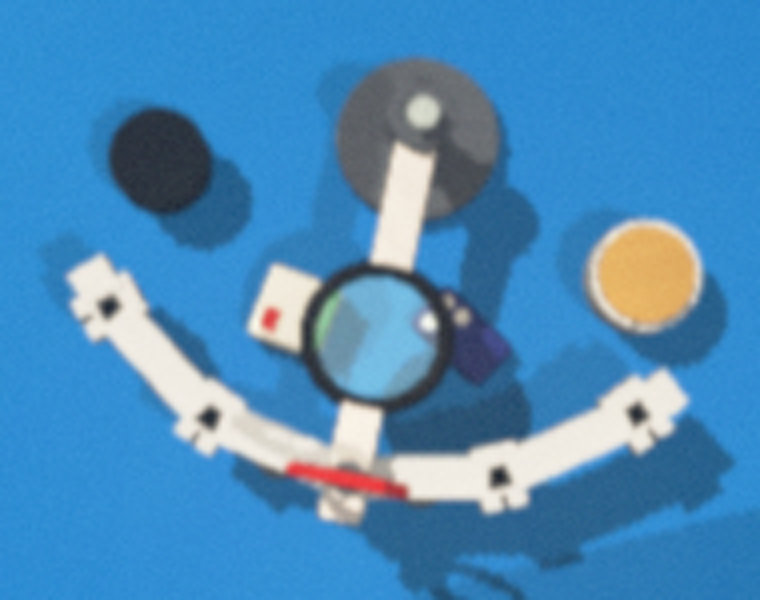

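View pics/side0z.png

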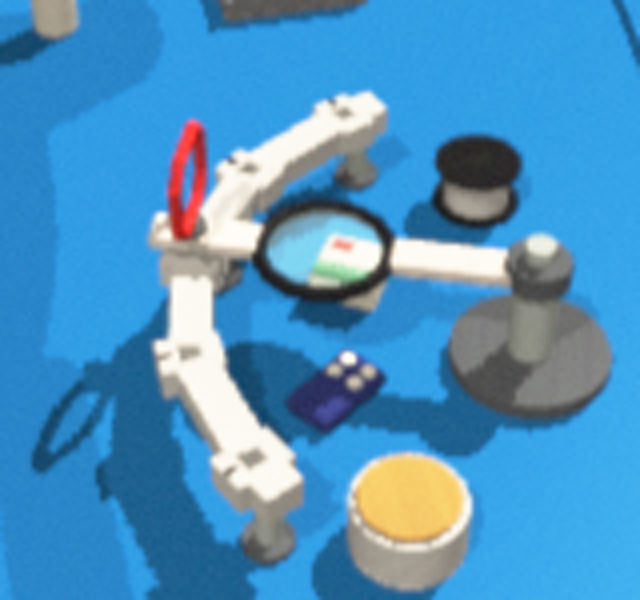

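```bash
python3 - <<'E'
from h import *
from scipy.optimize import least_squares
s=snapshot("top"); t=snapshot("side")
px=[(109,305),(209,417),(499,476),(637,413)];an=[.838,.419,-.419,-.838]
P=np.array([onz(s,200+u/4,110+v/4,62)[:2] for u,v in px])
def f(p):
    return np.concatenate([np.array(p[:2])-210*np.array([np.cos(p[2]+a),np.sin(p[2]+a)])-q for a,q in zip(an,P)])
# stand -x dir = -(cos yaw, sin yaw); positive toward +y of stand
def f(p):
    out=[]
    for a,q in zip(an,P):
        th=p[2]-a   # arm at angle a: -x rotated toward +y => rotation by -a
        out+=list(p[:2]-210*np.array([np.cos(th),np.sin(th)])-q)
    return out
r=least_squares(f,[690,-50,0]);print(r.x,np.degrees(r.x[2]),np.round(r.fun,1))
c=r.x[:2];psi=r.x[2]
print("post disc",onz(s,200+418/4,110+138/4,10),"cap top",onz(s,200+423/4,110+111/4,90))
for a in(0,.419):
    th=psi-a;e=np.array([np.cos(th),np.sin(th)])
    print(a,"ring",c-210*e,"lens",c-128*e,"dir",e)
print("receiver", onz(s,200+285/4,110+308/4,24), "ring tri approx", onz(s,286.7,229.7,145))
print(proj(s,list(c-210*np.array([np.cos(psi),np.sin(psi)]))+[146]),proj(t,list(c-210*np.array([np.cos(psi),np.sin(psi)]))+[119]))
E
```

```text
[ 7.27224509e+02 -5.29287090e+01 -2.29488612e-01] -13.148728895043318 [-0.3  0.1  0.4 -0.3  0.1  0.1 -0.2  0.1]
post disc [727.92858321 -53.99887054  10.        ] cap top [728.90509608 -53.64503553  90.        ]
0 ring [522.73010998  -5.15799886] lens [602.5803039  -23.81132377] dir [ 0.97378285 -0.22747957]
0.419 ring [559.85502132  73.90762088] lens [625.20882129  24.38105397] dir [ 0.79699756 -0.60398252]
receiver [624.70067291  29.76861784  24.        ] ring tri approx [523.10705788  -4.8513979  145.        ]
(np.float64(286.8490868661883), np.float64(229.8830632925166)) (np.float64(256.2300900704288), np.float64(225.62022255717133))
```

```bash
python3 -m creep '{"translation":[[27,-32,-5],[27,-32,-5],[27,-32,-5],[27,-32,-5],[27,-32,-5],[27,-32,-5],[27,-32,-5],[27,-32,-5],[27,-32,-5],[27,-32,-5]],"rotation":[[0,0,0],[0,0,0],[0,0,0],[0,0,0],[0,0,0],[0,0,0],[0,0,0],[0,0,0],[0,0,0],[0,0,0]],"claw":[0,0,0,0,0,0,0,0,0,0]}' 20
python3 -m creep '{"translation":[[27,-32,-5],[27,-32,-5],[27,-32,-5],[27,-32,-5],[27,-32,-5],[0,0,0],[0,0,0],[0,0,0],[0,0,0]],"rotation":[[0,0,0],[0,0,0],[0,0,0],[0,0,0],[0,0,0],[0,0,0.14],[0,0,0.14],[0,0,0.14],[0,0,0.13]],"claw":[0,0,0,0,0,0,0,0,0]}' 20
python3 - <<'E'
from bench import *
s=sense();print({k:s[k].round(2) for k in("joint_pos","tool_pos","tcp_rot","ft_force")},s["finger_gap"],s["time"])
E
```

```text
time: 1.25
tool_pos: [344.6, -179.4, 241.7]
tcp_rot: [180.0, -0.0, 18.3]
ft_force: [1.7, -1.2, 0.0]
finger_gap: 0.1
time: 2.15
tool_pos: [422.2, 13.7, 266.3]
tcp_rot: [180.0, 0.0, -13.5]
ft_force: [0.0, 0.3, 0.2]
finger_gap: 0.0
{'joint_pos': array([ -5.1 , -21.86, 104.44,  -0.  ,  97.42,  98.37]), 'tool_pos': array([422.16,  13.68, 266.35]), 'tcp_rot': array([180.  ,   0.  , -13.48]), 'ft_force': array([0.01, 0.33, 0.23])} 0.02294720392154923 2.15
```

```bash
python3 -m creep '{"translation":[[0,0,0],[0,0,0],[0,0,0]],"rotation":[[0,0.14,0],[0,0.14,0],[0,0.14,0]],"claw":[0,0,0]}' 20
python3 -c "
from bench import *
s=sense();print(s['joint_pos'].round(2),s['tool_pos'].round(1))"
python3 -m creep '{"translation":[[20,0,0],[20,0,0],[0,0,0]],"rotation":[[0,0.14,0],[0,0.14,0],[0,0,0]],"claw":[0,0,0]}' 20
python3 -c "
from bench import *
s=sense();print(s['joint_pos'].round(2),s['tool_pos'].round(1))"

```

```text
time: 2.45
tool_pos: [422.6, 13.2, 266.7]
tcp_rot: [180.0, -23.6, -13.2]
ft_force: [-1.7, 0.5, 0.4]
finger_gap: 0.5
[ -0.21 -50.61 125.44  -5.21  82.19 102.67] [422.6  13.2 266.7]
time: 2.75
tool_pos: [497.3, 17.2, 287.4]
tcp_rot: [178.7, -37.6, -13.0]
ft_force: [-1.3, -0.3, -0.2]
finger_gap: 0.4
[  6.56 -51.12 128.76 -14.08  67.39 111.27] [497.3  17.2 287.4]
```

```bash
cat > k.py <<'E'
import numpy as np
from scipy.spatial.transform import Rotation as R
from scipy.optimize import least_squares
D=[([-76.57,7.471,85.268,0,87.261,-4.893],[188.646,-569.577,191.392],[180,0,18.32]),
([-5.1,-21.86,104.44,0,97.42,98.37],[422.16,13.68,266.35],[180,0,-13.48]),
([-.21,-50.61,125.44,-5.21,82.19,102.67],[422.6,13.2,266.7],[180,-23.6,-13.2]),
([6.56,-51.12,128.76,-14.08,67.39,111.27],[497.3,17.2,287.4],[178.7,-37.6,-13.])]
ry=lambda a:R.from_euler('y',a,degrees=True).as_matrix()
rz=lambda a:R.from_euler('z',a,degrees=True).as_matrix()
def fk(q,p):
    a1,d1,L2,ax,L3,y0,d6,aw=p[:8]
    R1=rz(q[0]);R2=R1@ry(q[1]);R3=R2@ry(q[2]);R4=R3@rz(q[3]);R5=R4@ry(q[4])
    x=R1@[a1,y0,d1]+R2@[0,0,L2]+R3@[ax,0,L3]+R5@[aw,0,d6]
    return x,R5@rz(q[5]+p[8])
def ang(M):return R.from_matrix(M).as_euler('xyz',degrees=True)
if __name__=="__main__":
    for q,x,o in D:
        M=fk(q,[0]*9)[1]; T=R.from_euler('xyz',o,degrees=True).as_matrix()
        print(R.from_matrix(M.T@T).as_rotvec(degrees=True).round(1))
    r0=[0,300,350,0,350,50,250,0]
    def f(p):
        e=[]
        for q,x,o in D:e+=list(fk(q,list(p)+[0])[0]-x)
        return np.array(e+list((np.array(p)-r0)*1e-3))
    r=least_squares(f,r0);print(r.x.round(1),r.fun[:12].round(1))
E
python3 k.py
```

```text
[-0. -0. 90.]
[-0.  0. 90.]
[-0.  0. 90.]
[-0.1 -0.  90. ]
[1.000e-01 3.180e+02 3.690e+02 6.130e+01 5.534e+02 5.120e+01 4.048e+02
 0.000e+00] [-0. -0.  0.  0.  0. -0. -0.  0.  0.  0. -0. -0.]
```

```bash
cat >> k.py <<'E'
P=[.1,318,369,61.3,553.4,51.2,404.8,0,90]
# refine P exactly
def f_(p):
    e=[]
    for q,x,o in D:e+=list(fk(q,list(p)+[90])[0]-x)
    return np.array(e+list((np.array(p)-[0,300,350,0,350,50,250,0])*1e-3))
P=list(least_squares(f_,[0,300,350,0,350,50,250,0]).x)+[90]
lo=np.array([-169,-51.1,1.3,-76.6,0.1,-152]);hi=np.array([169,129,143,256,156.5,152])
def rot(head,beta):  # tool x along heading-ish(up), z = outward(-head) tilted down by beta
    h=np.radians(head);b=np.radians(beta)
    z=np.array([-np.cos(h)*np.cos(b),-np.sin(h)*np.cos(b),-np.sin(b)])
    y=np.array([np.sin(h),-np.cos(h),0]); x=np.cross(y,z)
    return np.c_[x,y,z]
def ik(pos,T,q0):
    def g(q):
        x,M=fk(q,P);return np.r_[(x-pos)/5,R.from_matrix(M.T@T).as_rotvec(degrees=True)]
    r=least_squares(g,np.clip(q0,lo+.1,hi-.1),bounds=(lo,hi));return r.x,abs(r.fun).max()
E
python3 - <<'E'
from k import *
for b in(60,45,35,25):
    q=[-2,20,70,0,130,100]
    for h,pos in((-13.15,[620,-28,260]),(-13.15,[580,-18,200]),(-13.15,[505,-1,110]),(-13.15,[505,-1,145]),(-37.15,[546,84,145])):
        q,e=ik(pos,rot(h,b),q);print(b,pos,q.round(1),round(e,3))
E
```

```text
60 [620, -28, 260] [ -8.8  45.5  34.7   2.9 129.7  95.6] 0.0
60 [580, -18, 200] [ -8.5  37.5  52.4   2.7 120.   95.4] 0.0
60 [505, -1, 110] [ -8.   28.4  74.3   2.7 107.1  95.3] 0.0
60 [505, -1, 145] [ -8.   26.8  72.8   2.7 110.4  95.4] 0.0
60 [546, 84, 145] [ -7.2  27.5  71.8  15.1 106.7 120.9] 0.0
45 [620, -28, 260] [ -9.2  71.    1.3   6.1 151.9  98.2] 0.82
45 [580, -18, 200] [ -8.9  55.9  31.7   4.4 137.2  96.2] 0.0
45 [505, -1, 110] [ -8.6  44.7  58.3   3.8 121.8  95.3] 0.0
45 [505, -1, 145] [ -8.6  42.8  57.3   4.  124.7  95.5] 0.0
45 [546, 84, 145] [-10.3  41.6  59.1  21.5 119.3 120.6] 0.0
35 [620, -28, 260] [ -9.8  73.7   1.3   9.  156.2 100.3] 5.38
35 [580, -18, 200] [ -9.1  71.3  12.9   6.7 150.6  98.2] 0.0
35 [505, -1, 110] [ -8.8  55.6  47.4   4.8 131.8  95.7] 0.0
35 [505, -1, 145] [ -8.8  53.5  46.9   5.  134.4  96. ] 0.0
35 [546, 84, 145] [-11.7  51.2  50.5  26.3 127.5 122. ] 0.0
25 [620, -28, 260] [-10.5  72.4   7.6  11.8 156.5 102.5] 8.969
25 [580, -18, 200] [ -9.6  77.    8.4   9.8 156.5 100.7] 3.145
25 [505, -1, 110] [ -9.   66.7  36.2   6.1 141.9  96.6] 0.0
25 [505, -1, 145] [ -9.   64.2  36.4   6.5 144.1  97. ] 0.0
25 [546, 84, 145] [-12.8  60.7  42.1  32.2 135.4 124.9] 0.0
```

```bash
python3 -m creep '{"translation":[[0,0,0],[0,0,0],[0,0,0],[0,0,0],[0,0,0],[20,10,15],[20,10,15],[20,10,15],[20,10,15]],"rotation":[[0,-0.13,0],[0,-0.13,0],[0,-0.13,0],[0,-0.13,0],[0,-0.13,0],[0,0,0],[0,0,0],[0,0,0],[0,0,0]],"claw":[0,0,0,0,0,0,0,0,0]}' 20
cat > w.py <<'E'
from k import *
from bench import *
import sys
def go(target,T):
    s=sense();M=R.from_euler('xyz',s['tcp_rot'],degrees=True).as_matrix()
    print("t",s['time'],"q",s['joint_pos'].round(1),"pos",s['tool_pos'].round(1),"F",s['ft_force'].round(1))
    print("move tool",(M.T@(np.array(target)-s['tool_pos'])).round(1),"rotvec",R.from_matrix(M.T@T).as_rotvec().round(3))
E
python3 -c "
from w import *
go([580,-18,210],rot(-13.15,37))"
```

```text
time: 3.65
tool_pos: [564.8, -43.6, 229.2]
tcp_rot: [179.1, -0.1, -13.8]
ft_force: [0.9, 0.6, 0.4]
finger_gap: -0.2
t 3.65 q [-8.9  1.6 87.5 -0.9 90.8 94.9] pos [564.8 -43.6 229.2] F [0.9 0.6 0.4]
move tool [  8.6 -28.8  18.7] rotvec [ 0.009 -0.927 -0.019]
```

```bash
python3 -m creep '{"translation":[[4,-15,0],[4,-14,0],[0,0,0],[0,0,0],[0,0,0],[0,0,0],[0,0,0],[0,0,0],[0,0,0]],"rotation":[[0.009,0,-0.018],[0,0,0],[0,-0.132,0],[0,-0.132,0],[0,-0.132,0],[0,-0.132,0],[0,-0.132,0],[0,-0.132,0],[0,-0.132,0]],"claw":[0,0,0,0,0,0,0,0,0]}' 20
python3 -c "
from w import *
T=rot(-13.15,37)
go(np.array([522.7,-5.2,119])-60*T[:,2],T)"
```

```text
time: 4.55
tool_pos: [579.7, -15.3, 230.5]
tcp_rot: [179.3, 51.6, -13.3]
ft_force: [1.0, 0.0, -0.4]
finger_gap: -0.0
t 4.55 q [ -8.6  65.2  17.5   5.7 148.7  97.8] pos [579.7 -15.3 230.5] F [ 1.   0.  -0.4]
move tool [53.   2.5 54.6] rotvec [ 0.01  -0.025 -0.002]
```

```bash
python3 -m creep '{"translation":[[13,1,14],[13,1,14],[13,0.5,14],[13,0,13],[0,0,0],[0,0,0]],"rotation":[[0.005,-0.01,0],[0,0,0],[0,0,0],[0,0,0],[0,0,0],[0,0,0]],"claw":[0,0,0,0,0,0]}' 20
python3 - <<'E'
from w import *
from h import *
T=rot(-13.15,37)
go(np.array([522.7,-5.2,119])-60*T[:,2],T)
go(np.array([522.7,-5.2,119])+20*T[:,2],T)
for n in ["top","side","wrist"]:
    s=snapshot(n); f=s["frame"][:,:,::-1]
    if n!="wrist":
        u,v=proj(s,sense()["tool_pos"]);print(n,u,v)
        x,y=(200,110) if n=="top" else (190,130)
        f=cv2.resize(f[y:y+150,x:x+190],None,fx=4,fy=4,interpolation=cv2.INTER_CUBIC)
    cv2.imwrite(f"pics/{n}1.png",f)
E
```

```text
time: 5.15
tool_pos: [568.4, -15.8, 155.7]
tcp_rot: [179.6, 51.9, -13.4]
ft_force: [0.6, 0.6, 0.9]
finger_gap: -0.1
t 5.15 q [ -8.9  63.5  28.1   4.7 140.1  96.4] pos [568.4 -15.8 155.7] F [0.6 0.6 0.9]
move tool [ 1.1  0.1 -0.4] rotvec [ 0.005 -0.019 -0.002]
t 5.15 q [ -8.9  63.5  28.1   4.7 140.1  96.4] pos [568.4 -15.8 155.7] F [0.6 0.6 0.9]
move tool [-0.4 -0.3 79.5] rotvec [ 0.005 -0.019 -0.002]
top 291.4384636245247 207.8338389882175
side 275.5039192496372 215.08221992555886
```

View pics/side1.png

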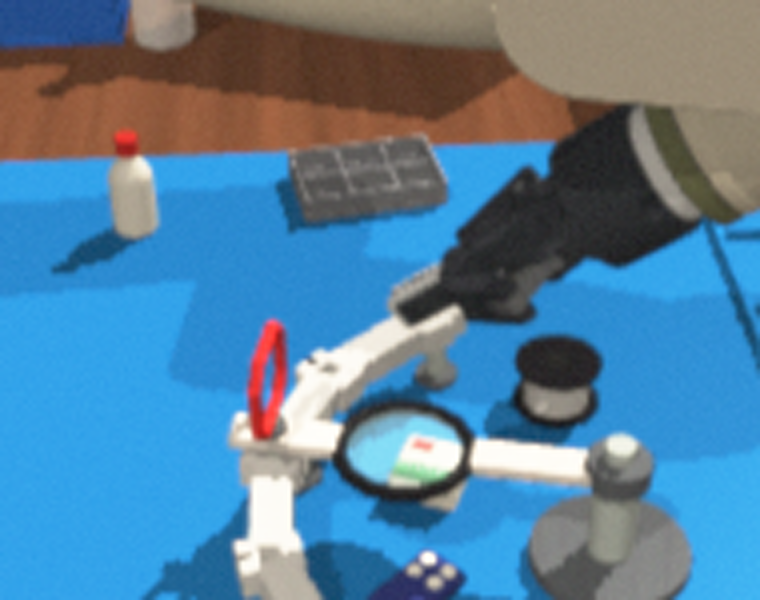

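View pics/wrist1.png

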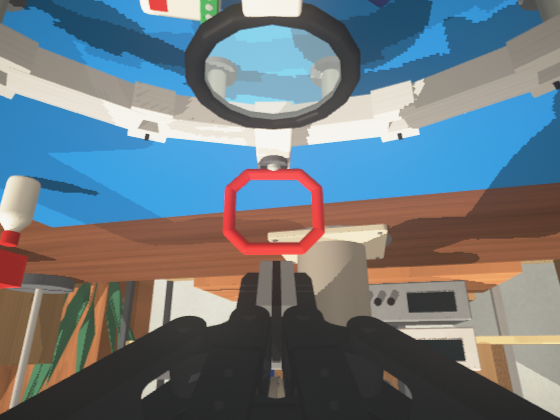

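View pics/top1.png

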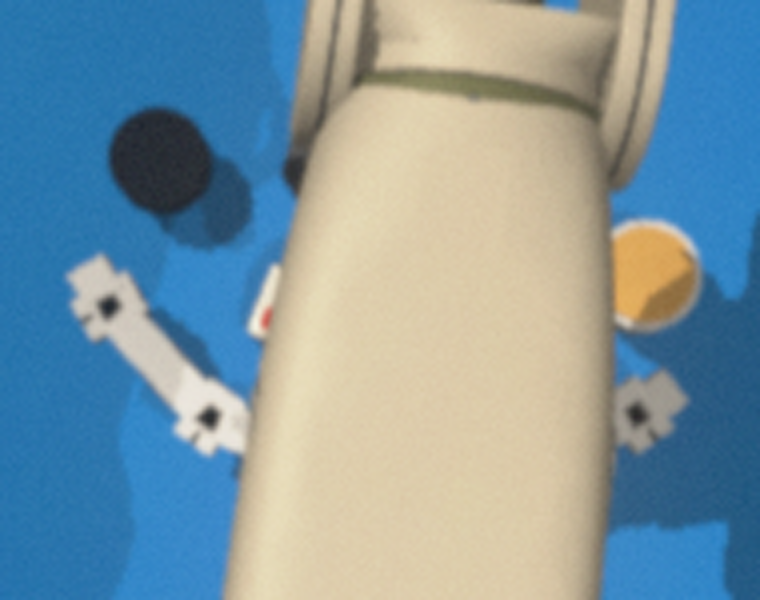

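```bash
python3 - <<'E'
from h import *
w=snapshot("wrist")
m=red(w);k,l,st,c=cv2.connectedComponentsWithStats(m);print(st[1:],c[1:])
h=np.radians(-13.15);y=np.array([-np.sin(h),np.cos(h),0])
C=np.array([522.7,-5.2,119.]);
for nm,p in(("c",C),("L",C+30*y),("R",C-30*y),("top",C+[0,0,27]),("bot",C-[0,0,27])):print(nm,np.round(proj(w,p),1))
print(proj(w,sense()["tool_pos"]))
E
```

```text
[[ 149    0   18   11  167]
 [ 223  169  101   84 2391]
 [   0  230   18   17  238]
 [  20  234    1    2    2]
 [  19  237    1    2    2]
 [  18  242    1    1    1]
 [ 237  247    1    1    1]
 [   0  250   28   38  848]
 [ 240  250    1    1    1]] [[157.82634731   4.58083832]
 [271.77833542 215.86825596]
 [  8.14705882 238.53361345]
 [ 20.         234.5       ]
 [ 19.         237.5       ]
 [ 18.         242.        ]
 [237.         247.        ]
 [ 11.42924528 268.8879717 ]
 [240.         250.        ]]
c [276.1 211.2]
L [231.9 211.4]
R [320.2 211.1]
top [276.3 249.9]
bot [275.9 175.4]
(np.float64(277.57885007593893), np.float64(245.38221258902655))
```

```bash
python3 -m creep '{"translation":[[0,0,15],[0,0,15],[0,0,15],[0,0,0]],"rotation":[[0.005,-0.015,0],[0,0,0],[0,0,0],[0,0,0]],"claw":[0,0,0,0]}' 20
python3 - <<'E'
from w import *
from h import *
T=rot(-13.15,37)
go(np.array([522.7,-5.2,119])+20*T[:,2],T)
for n in ["side","wrist"]:
    s=snapshot(n); f=s["frame"][:,:,::-1]
    if n!="wrist": f=cv2.resize(f[150:300,190:380],None,fx=4,fy=4,interpolation=cv2.INTER_CUBIC)
    cv2.imwrite(f"pics/{n}2.png",f)
E
```

```text
time: 5.75
tool_pos: [532.5, -8.3, 126.9]
tcp_rot: [179.8, 52.9, -13.4]
ft_force: [-1.4, -0.5, 1.0]
finger_gap: 0.1
t 5.75 q [ -9.   57.6  41.2   4.7 134.   96. ] pos [532.5  -8.3 126.9] F [-1.4 -0.5  1. ]
move tool [ 0.1 -0.8 32.9] rotvec [-0.001 -0.002 -0.003]
```

View pics/side2.png

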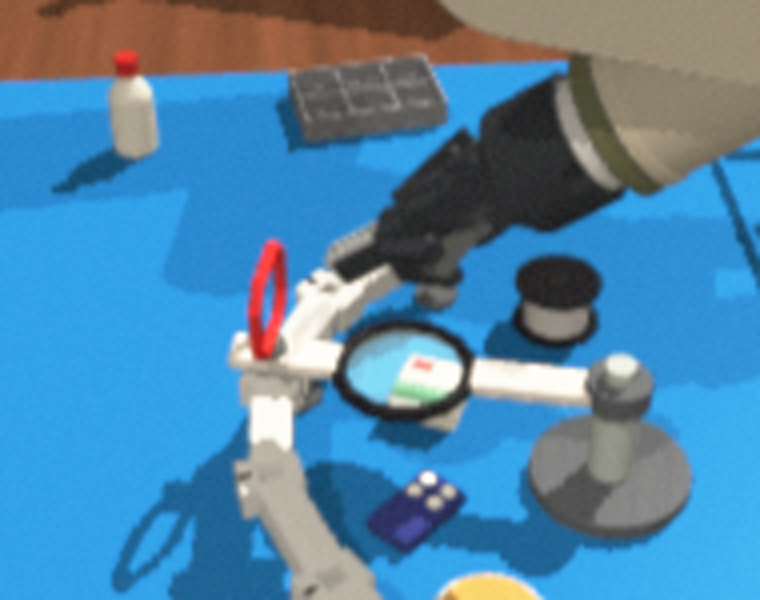

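View pics/wrist2.png

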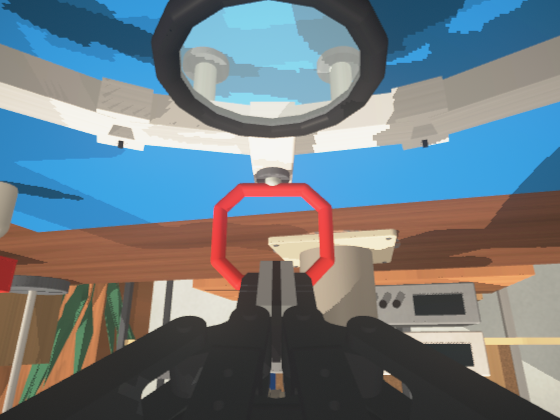

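```bash
python3 - <<'E'
from w import *
from h import *
t=snapshot("side");s=sense();M=R.from_euler('xyz',s['tcp_rot'],degrees=True).as_matrix()
for d in([0,0,0],[11,0,0],[-11,0,0],[0,14,0],[0,0,-19],[0,0,-73]):
    u,v=proj(t,s['tool_pos']+M@d);print(d,round((u-190)*4),round((v-150)*4))
w=snapshot("wrist")
for d in([0,0,0],[11,0,0],[11,14,0],[11,-14,0]):print(d,np.round(proj(w,s['tool_pos']+M@d)))
E
```

```text
[0, 0, 0] 284 293
[11, 0, 0] 296 306
[-11, 0, 0] 272 280
[0, 14, 0] 279 308
[0, 0, -19] 308 280
[0, 0, -73] 380 242
[0, 0, 0] [277. 246.]
[11, 0, 0] [277. 226.]
[11, 14, 0] [305. 226.]
[11, -14, 0] [250. 226.]
```

```bash
python3 - <<'E'
from w import *
from h import *
w=snapshot("wrist");t=snapshot("side");s=sense();M=R.from_euler('xyz',s['tcp_rot'],degrees=True).as_matrix()
for z in(0,-10,-20,-30,-40,-60):print(z,[np.round(proj(w,s['tool_pos']+M@np.array([x,y,z]))) for x,y in((-11,0),(-11,11),(-11,-14),(11,0))])
c=np.array(w["extrinsics"]);print("cam in tool",M.T@(c[:3,3]-s['tool_pos']))
cv2.imwrite("pics/w3.png",cv2.resize(w["frame"][200:380,180:380,::-1],None,fx=4,fy=3.3,interpolation=cv2.INTER_NEAREST))
cv2.imwrite("pics/s3.png",cv2.resize(t["frame"][180:250,240:340,::-1],None,fx=8,fy=8,interpolation=cv2.INTER_NEAREST))
E
```

```text
0 [array([277., 264.]), array([298., 264.]), array([251., 264.]), array([277., 225.])]
-10 [array([277., 273.]), array([299., 273.]), array([250., 273.]), array([277., 232.])]
-20 [array([277., 282.]), array([300., 282.]), array([248., 282.]), array([277., 240.])]
-30 [array([278., 293.]), array([302., 293.]), array([247., 293.]), array([278., 248.])]
-40 [array([278., 305.]), array([303., 305.]), array([245., 305.]), array([278., 258.])]
-60 [array([278., 333.]), array([307., 333.]), array([241., 333.]), array([278., 281.])]
cam in tool [  75.98512459   -0.62752203 -181.37961301]
```

View pics/w3.png

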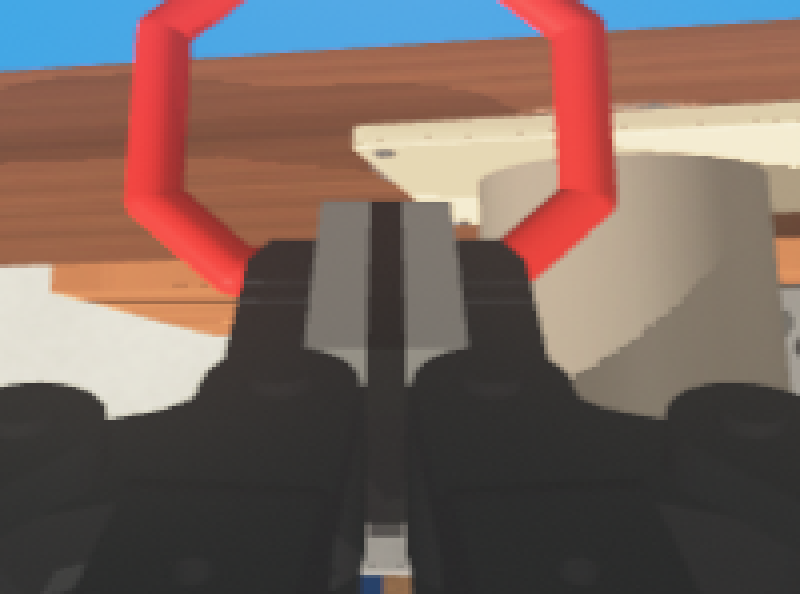

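View pics/s3.png

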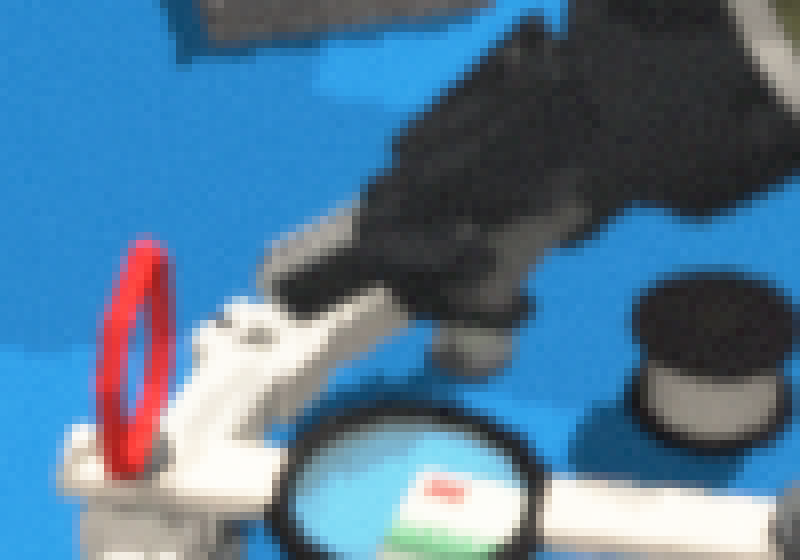

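```bash
python3 - <<'E'
from w import *
from h import *
w=snapshot("wrist");t=snapshot("side");s=sense();M=R.from_euler('xyz',s['tcp_rot'],degrees=True).as_matrix()
for a,b in(((276.5,262),(273,214)),((248,273),(275,217)),((305,273),(275,217))):
    p=tri(ray(w,*a),ray(t,*b));print(p.round(1),(M.T@(p-s['tool_pos'])).round(1),proj(w,p),proj(t,p))
# gripper body edges in side view
for x in(-38,38):
  for y in(-42,42):
    u,v=proj(t,s['tool_pos']+M@[x,y,-73]);print(x,y,round((u-240)*8),round((v-180)*8))
E
```

```text
[563.7 -11.3 148. ] [  1.4  -4.3 -35.8] (np.float64(267.7608153532221), np.float64(274.4382499373563)) (np.float64(273.2091185883342), np.float64(216.80934389649366))
[568.   -5.3 145.8] [  4.8 -11.1 -36.7] (np.float64(251.66559774178396), np.float64(268.1737958619874)) (np.float64(274.99962628658704), np.float64(215.90824859678736))
[567.9 -25.5 152.5] [  2.3   8.6 -44.4] (np.float64(298.6873677499455), np.float64(282.08316907456395)) (np.float64(275.1835417902197), np.float64(218.9683697821183))
-38 -42 306 69
-38 42 246 241
38 -42 462 253
38 42 416 432
```

```bash
cat > look.py <<'E'
import sys
from h import *
n=sys.argv[1]
for c,(x,y) in dict(side=(230,180),wrist=None or (0,0)).items():
    s=snapshot(c);f=s["frame"][:,:,::-1]
    f=cv2.resize(f[170:250,230:330],None,fx=7,fy=7,interpolation=cv2.INTER_NEAREST) if c=="side" else f
    cv2.imwrite(f"pics/{c}_{n}.png",f)
E
python3 -m creep '{"translation":[[0,0,10],[0,0,10],[0,0,5],[0,0,0]],"rotation":[[0,0,0],[0,0,0],[0,0,0],[0,0,0]],"claw":[0,0,0,0]}' 20
python3 look.py 4
```

```text
time: 6.55
tool_pos: [513.8, -4.0, 111.7]
tcp_rot: [179.8, 52.8, -13.4]
ft_force: [0.4, 0.3, 0.6]
finger_gap: -0.1
```

View pics/side_4.png

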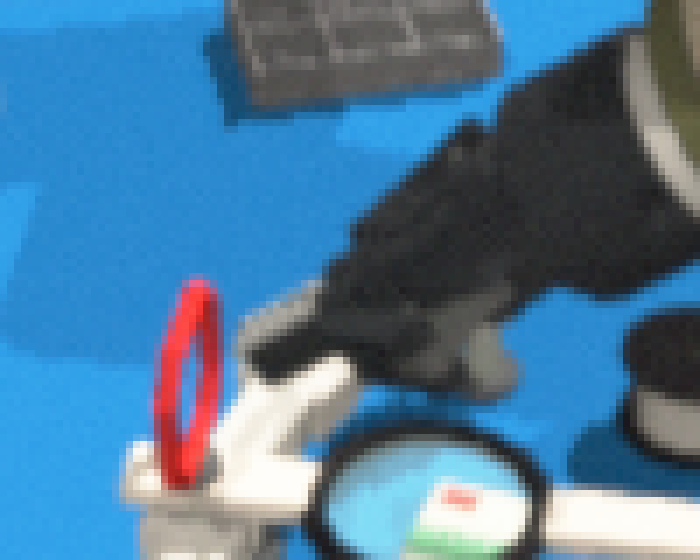

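View pics/wrist_4.png

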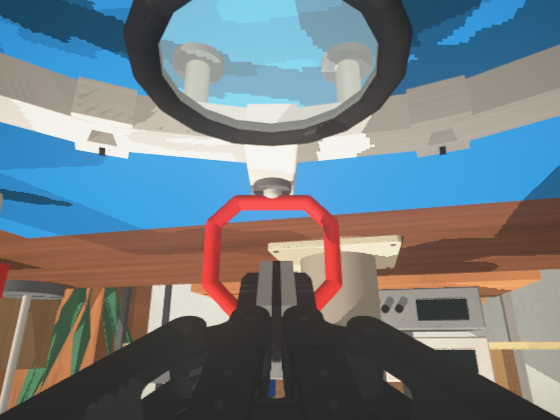

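```bash
python3 -m creep '{"translation":[[0,-0.8,10],[0,0,10],[0,0,5],[0,0,0]],"rotation":[[0,0,0],[0,0,0],[0,0,0],[0,0,0]],"claw":[0,0,0,0]}' 20
python3 look.py 5
```

```text
time: 7.05
tool_pos: [494.8, 1.3, 96.8]
tcp_rot: [179.8, 52.8, -13.4]
ft_force: [-0.7, 1.0, 0.1]
finger_gap: 0.1
```

View pics/side_5.png

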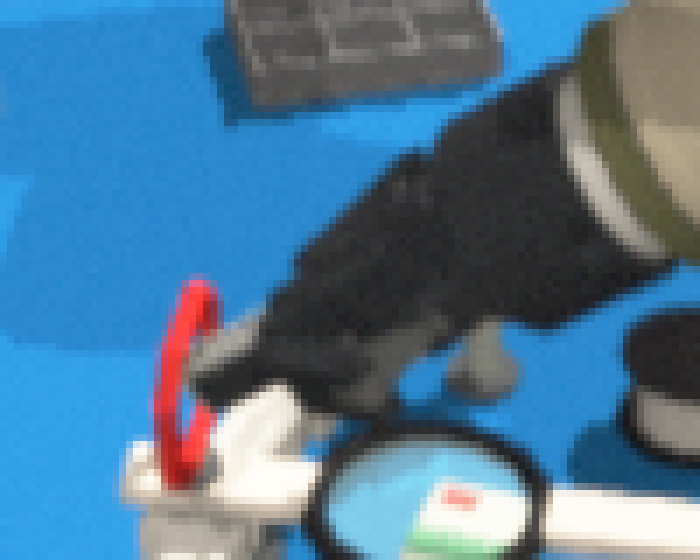

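View pics/wrist_5.png

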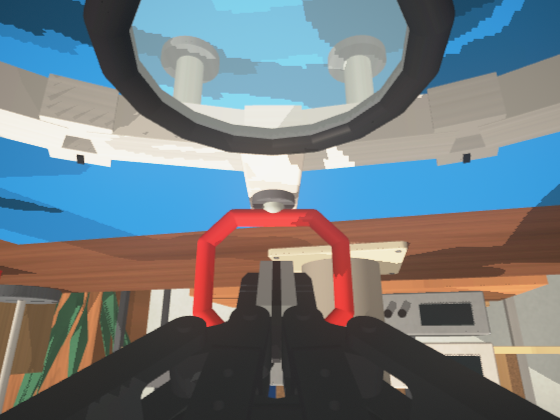

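```bash
python3 -m creep '{"translation":[[0,0,8],[0,0,8],[0,0,4],[0,0,0]],"rotation":[[0,0,0],[0,0,0],[0,0,0],[0,0,0]],"claw":[0,0,0,0]}' 20
python3 look.py 6; python3 -c "
from w import *
T=rot(-13.15,37)
go(np.array([522.7,-5.2,119])+58*T[:,2],T)"
```

```text
time: 7.55
tool_pos: [478.6, 5.1, 84.3]
tcp_rot: [179.8, 52.9, -13.4]
ft_force: [-0.0, -0.2, 0.2]
finger_gap: 0.1
t 7.65 q [ -8.6  50.4  56.9   4.5 125.3  95.5] pos [479.4   5.   84.8] F [-0.7  0.6  0.6]
move tool [-0.5  0.   1.9] rotvec [-0.001 -0.004 -0.003]
```

View pics/side_6.png

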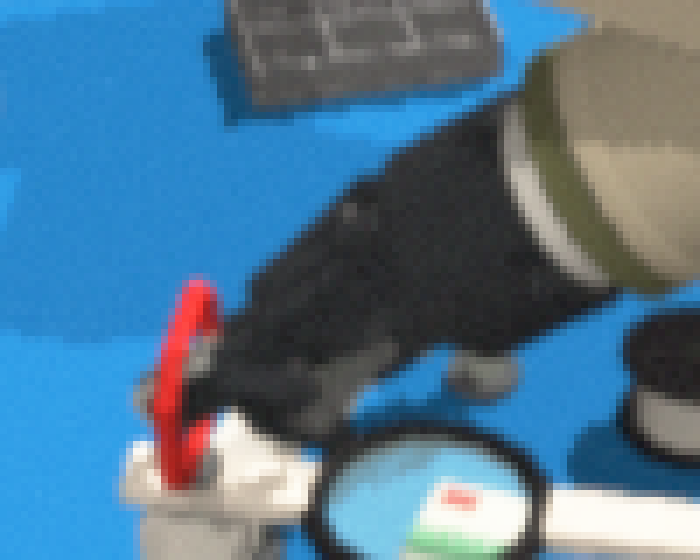

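View pics/wrist_6.png

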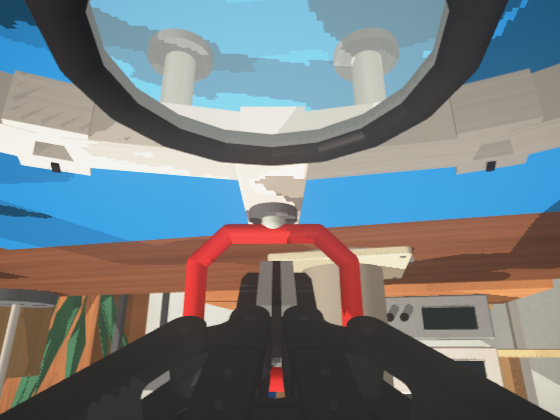

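```bash
python3 -m creep '{"translation":[[-4,0,-3],[-4,0,-3],[0,0,0]],"rotation":[[0,0,0],[0,0,0],[0,0,0]],"claw":[0,0,0]}' 20
python3 -m creep '{"translation":[[-4,0,-3],[0,0,0]],"rotation":[[0,0,0],[0,0,0]],"claw":[0,0]}' 20
python3 look.py 7
```

```text
time: 7.95
tool_pos: [480.3, 4.8, 95.3]
tcp_rot: [179.8, 52.6, -13.4]
ft_force: [-0.0, -0.2, -4.4]
finger_gap: 0.0
time: 8.15
tool_pos: [480.1, 4.8, 100.0]
tcp_rot: [179.8, 52.7, -13.4]
ft_force: [3.2, -0.2, -5.9]
finger_gap: 0.2
```

View pics/side_7.png

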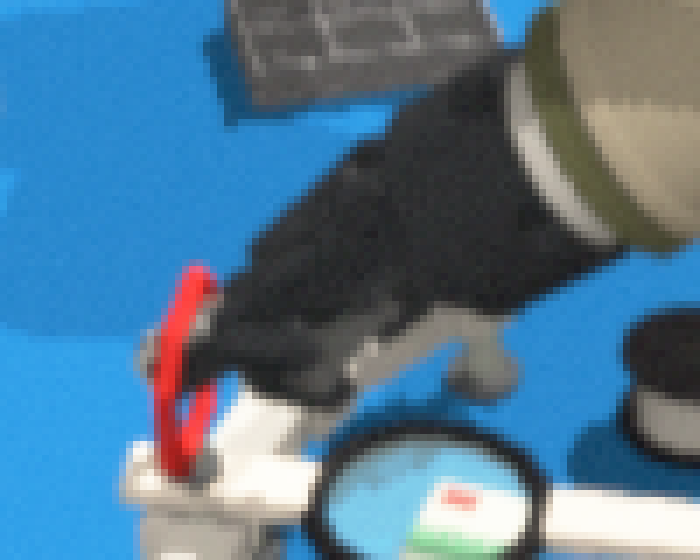

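```bash
python3 -m creep '{"translation":[[-3.2,0,-2.4],[-3.2,0,-2.4],[-3.2,0,-2.4],[0,0,0]],"rotation":[[0,0,0],[0,0,0],[0,0,0],[0,0,0]],"claw":[0,0,0,0]}' 20
python3 -m creep '{"translation":[[-2.4,0,-1.8],[-2.4,0,-1.8],[0,0,0]],"rotation":[[0,0,0],[0,0,0],[0,0,0]],"claw":[0,0,0]}' 20
python3 look.py 8
python3 - <<'E'
from h import *
t=snapshot("side");m=red(t)[150:300,220:330];k,l,st,c=cv2.connectedComponentsWithStats(m)
print([x for x in st[1:] if x[4]>10])
for z in(0,10,20,25,30):print(z,np.round(proj(t,[522.7,-5.2,150+z]),1),np.round(proj(t,[522.7,-5.2,88+z]),1))
E
```

```text
time: 8.65
tool_pos: [479.9, 4.9, 111.7]
tcp_rot: [179.8, 52.7, -13.5]
ft_force: [4.3, -1.6, -7.0]
finger_gap: -0.3
time: 8.95
tool_pos: [479.9, 4.9, 117.4]
tcp_rot: [179.8, 52.7, -13.5]
ft_force: [5.7, -1.5, -8.0]
finger_gap: 0.0
[array([ 0, 13,  5,  6, 28], dtype=int32), array([ 31,  53,  10,  29, 114], dtype=int32)]
0 [255.5 215.3] [256.9 235.6]
10 [255.2 211.8] [256.7 232.4]
20 [255.  208.3] [256.5 229.2]
25 [254.8 206.6] [256.4 227.6]
30 [254.7 204.8] [256.2 226. ]
```

View pics/side_8.png

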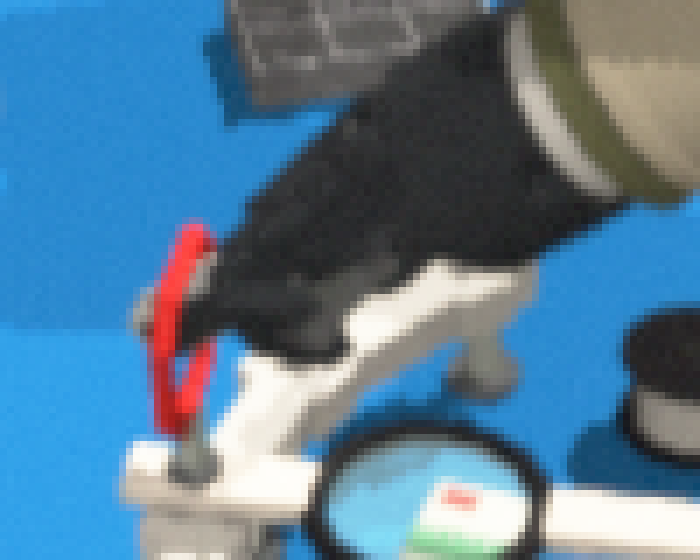

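View pics/wrist_8.png

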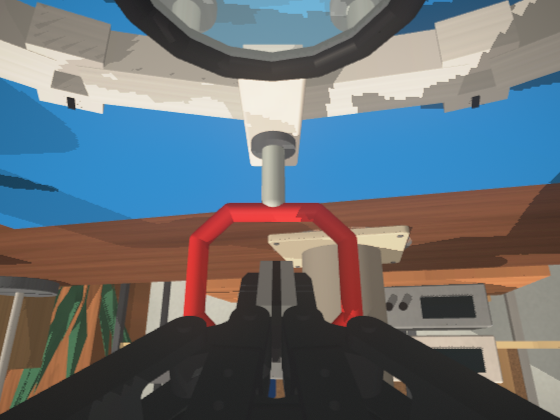

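```bash
python3 -m creep '{"translation":[[0,-5.3,0],[0,-5.3,0],[0,-5.3,0],[0,-5.3,0],[0,-5.3,0],[0,-5.3,0],[0,-5.3,0],[0,-5.3,0],[0,-5.3,0],[0,-5.3,0]],"rotation":[[0.0167,0,0.0126],[0.0167,0,0.0126],[0.0167,0,0.0126],[0.0167,0,0.0126],[0.0167,0,0.0126],[0.0167,0,0.0126],[0.0167,0,0.0126],[0.0167,0,0.0126],[0.0167,0,0.0126],[0.0167,0,0.0126]],"claw":[0,0,0,0,0,0,0,0,0,0]}' 20
python3 look.py 9
python3 - <<'E'
from w import *
p=np.array([727.2,-52.9]);c,s=np.cos(np.radians(-12)),np.sin(np.radians(-12))
a=np.array([479.9,4.9])-p;a=np.array([c*a[0]-s*a[1],s*a[0]+c*a[1]])+p
go([*a,117.4],rot(-25.5,37))
E
```

```text
time: 10.1
tool_pos: [496.7, 54.8, 116.8]
tcp_rot: [179.8, 52.7, -25.5]
ft_force: [6.6, -3.8, -7.9]
finger_gap: 0.2
t 10.2 q [ -9.7  47.6  57.6  15.2 125.4 108.7] pos [496.8  54.8 116.9] F [ 7.4 -3.5 -7.2]
move tool [-0.2 -0.4 -0.7] rotvec [ 0.002 -0.006 -0.   ]
```

View pics/side_9.png

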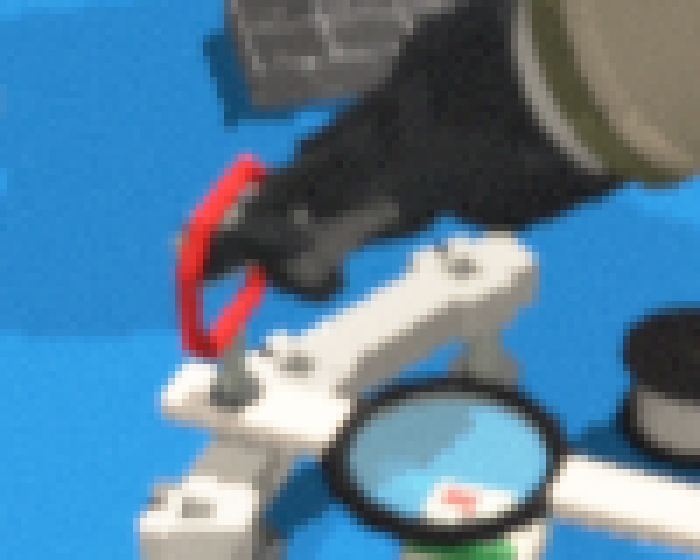

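View pics/wrist_9.png

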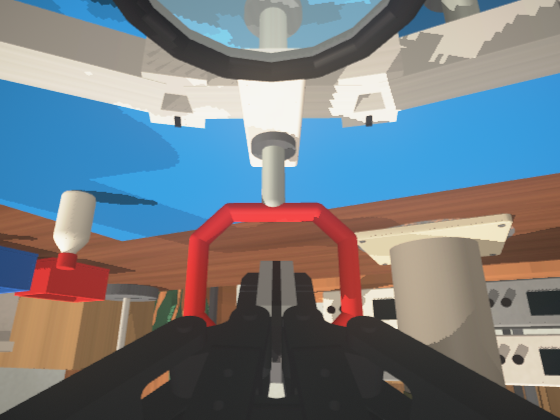

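```bash
python3 -m creep '{"translation":[[0,-5.3,-0.1],[0,-5.3,-0.1],[0,-5.3,-0.1],[0,-5.4,-0.1],[0,-5.4,-0.1],[0,-5.4,-0.1],[0,-5.4,-0.1],[0,-5.4,-0.1],[0,-5.3,-0.1],[0,-5.3,-0.1]],"rotation":[[0.0167,0,0.0126],[0.0167,0,0.0126],[0.0167,0,0.0126],[0.0167,0,0.0126],[0.0167,0,0.0126],[0.0167,0,0.0126],[0.0167,0,0.0126],[0.0167,0,0.0126],[0.0167,0,0.0126],[0.0167,0,0.0126]],"claw":[0,0,0,0,0,0,0,0,0,0]}' 20
python3 look.py 10
python3 - <<'E'
from w import *
from h import *
p=np.array([727.2,-52.9]);c,s=np.cos(np.radians(-24)),np.sin(np.radians(-24))
a=np.array([479.9,4.9])-p;a=np.array([c*a[0]-s*a[1],s*a[0]+c*a[1]])+p
go([*a,117.4],rot(-37.5,37))
t=snapshot("side");m=red(t);k,l,st,c=cv2.connectedComponentsWithStats(m);print([(x,y) for x,y in zip(st[1:],c[1:]) if x[4]>40])
th=np.radians(-13.15)
for d in(22,24,26):
    h=th-np.radians(d);e=np.array([np.cos(h),np.sin(h),0]);y=np.array([-e[1],e[0],0]);C=np.array([727.2,-52.9,0])-210*e
    print(d,"lowbar",np.round(proj(t,C+[0,0,92+22]),1),"lens",np.round(proj(t,np.array([727.2,-52.9,77])-128*e),1),"topouter", np.round(proj(t,C+[0,0,172]),1),"armend",np.round(proj(t,np.array([727.2,-52.9,82])-235*e),1))
cv2.imwrite("pics/s10.png",cv2.resize(t["frame"][170:280,230:380,::-1],None,fx=5,fy=5,interpolation=cv2.INTER_NEAREST))
E
```

```text
time: 11.2
tool_pos: [524.4, 100.8, 118.0]
tcp_rot: [179.9, 52.8, -37.4]
ft_force: [2.9, -3.5, -7.4]
finger_gap: 0.1
t 11.3 q [-10.6  46.6  59.   24.8 121.4 120.5] pos [524.4 100.8 118.1] F [ 3.9 -2.4 -7.8]
move tool [ 0.9 -0.   0. ] rotvec [ 0.002 -0.004  0.001]
[(array([ 138,  116,   44,   28, 1039], dtype=int32), array([159.45620789, 129.35129933])), (array([263, 183,  15,  27, 110], dtype=int32), array([268.28181818, 196.63636364])), (array([287, 403,   8,   8,  51], dtype=int32), array([290.49019608, 406.84313725]))]
22 lowbar [269.4 208.5] lens [297.2 230.5] topouter [268.6 189.4] armend [261.9 215.4]
24 lowbar [271.1 207. ] lens [298.1 229.5] topouter [270.3 187.9] armend [263.7 213.8]
26 lowbar [272.8 205.6] lens [299.1 228.6] topouter [272.1 186.6] armend [265.6 212.2]
```

View pics/s10.png

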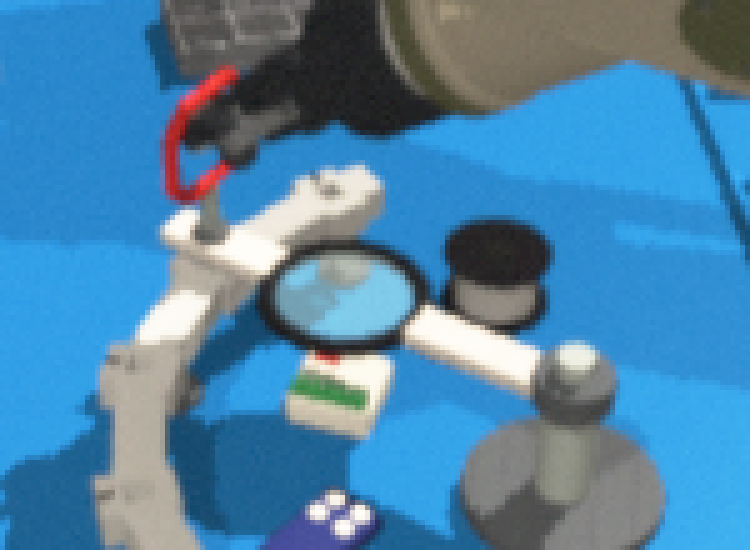

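View pics/wrist_10.png

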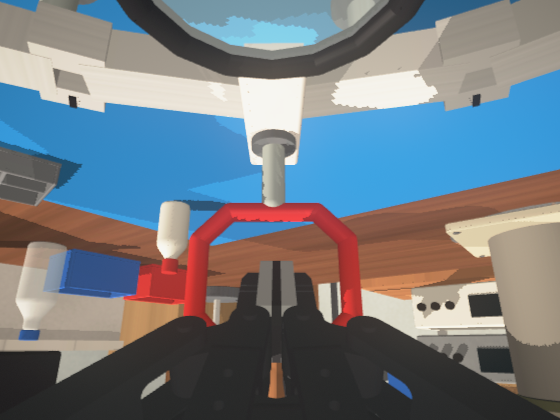

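```bash
python3 -m creep '{"translation":[[2.4,0,1.8],[2.4,0,1.8],[2.4,0,1.8],[2.4,0,1.8],[0,0,0]],"rotation":[[0,0,0],[0,0,0],[0,0,0],[0,0,0],[0,0,0]],"claw":[0,0,0,0,0]}' 20
python3 -m creep '{"translation":[[2.4,0,1.8],[2.4,0,1.8],[2.4,0,1.8],[0,0,0]],"rotation":[[0,0,0],[0,0,0],[0,0,0],[0,0,0]],"claw":[0,0,0,0]}' 20
python3 look.py 11
```

```text
time: 11.85
tool_pos: [524.2, 100.6, 105.7]
tcp_rot: [180.0, 52.8, -37.3]
ft_force: [3.8, -1.4, -6.1]
finger_gap: 0.2
time: 12.25
tool_pos: [524.2, 100.6, 96.7]
tcp_rot: [180.0, 52.8, -37.3]
ft_force: [4.3, -2.3, -5.4]
finger_gap: -0.0
```

View pics/wrist_11.png

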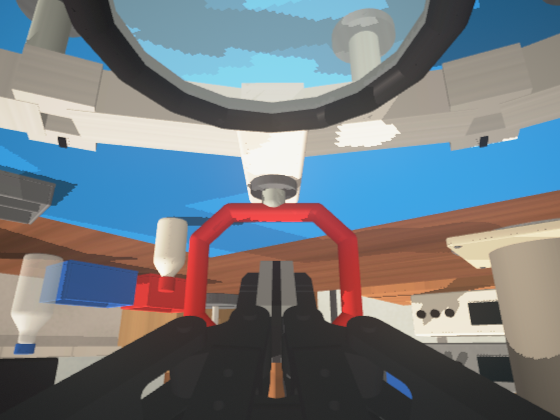

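```bash
python3 -m creep '{"translation":[[2.4,0,1.8],[2.4,0,1.8],[2.4,0,1.8],[0,0,0],[0,0,0]],"rotation":[[0,0,0],[0,0,0],[0,0,0],[0,0,0],[0,0,0]],"claw":[0,0,0,0,0]}' 20
python3 look.py 12
```

```text
time: 12.85
tool_pos: [524.3, 100.7, 88.5]
tcp_rot: [180.0, 52.8, -37.3]
ft_force: [-0.6, 0.0, 0.4]
finger_gap: 0.0
```

View pics/wrist_12.png

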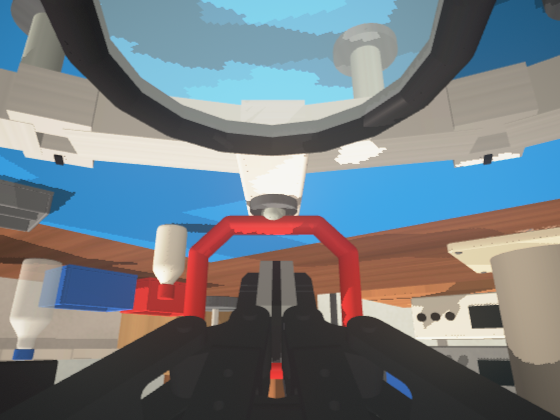

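View pics/side_12.png

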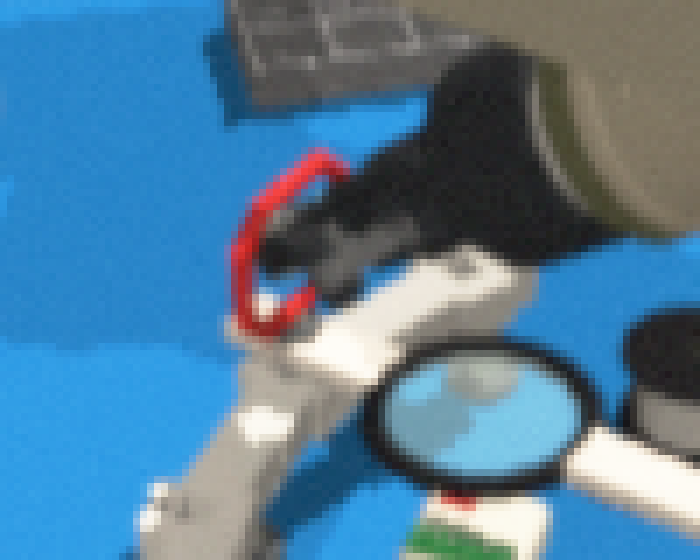

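```bash
python3 -m creep '{"translation":[[2.4,0,1.8],[0,0,-5],[0,0,-8],[0,0,-8],[0,0,-8],[0,0,-8],[0,0,0]],"rotation":[[0,0,0],[0,0,0],[0,0,0],[0,0,0],[0,0,0],[0,0,0],[0,0,0]],"claw":[0,0,0,0,0,0,0]}' 20
python3 -m creep '{"translation":[[0,0,-10],[0,0,-15],[0,0,-20],[0,0,0]],"rotation":[[0,0,0],[0,0,0],[0,0,0],[0,0,0]],"claw":[0,0,0,0]}' 20
python3 -c "
from w import *
for z in(200,260):
  for b in(37,60,90):
    p=sense()['tool_pos']; print(z,b,ik([p[0],p[1],z],rot(-37.3,b),sense()['joint_pos']))"
python3 look.py 13
```

```text
time: 13.65
tool_pos: [549.1, 81.9, 108.6]
tcp_rot: [-179.9, 52.6, -37.3]
ft_force: [-0.6, -1.2, 1.5]
finger_gap: -0.2
time: 14.05
tool_pos: [577.9, 59.9, 136.1]
tcp_rot: [-179.9, 52.6, -37.2]
ft_force: [0.3, -0.8, 0.6]
finger_gap: -0.1
200 37 (array([-12.71546337,  53.28442395,  40.21803477,  27.25238882,
       133.48113892, 124.91046892]), np.float64(4.5474735088646414e-14))
200 60 (array([ -8.80894316,  30.87108414,  61.50257735,  15.10779168,
       113.77844881, 121.38756273]), np.float64(3.1716774352769184e-14))
200 90 (array([8.66725591e-01, 4.33113894e+00, 8.77284393e+01, 2.08666528e-15,
       8.79404217e+01, 1.28166726e+02]), np.float64(1.5916157281026243e-13))
260 37 (array([-12.7152809 ,  51.63536114,  36.51559412,  29.88947515,
       138.18290461, 128.58316731]), np.float64(5.941718464141747e-15))
260 60 (array([ -8.80883417,  29.84156784,  56.67023691,  15.89311075,
       119.42755524, 123.1390296 ]), np.float64(3.410605131648481e-14))
260 90 (array([8.66725591e-01, 3.47007191e+00, 8.24245379e+01, 2.17315655e-15,
       9.41053902e+01, 1.28166726e+02]), np.float64(4.5474735088646414e-14))
```

View pics/side_13.png

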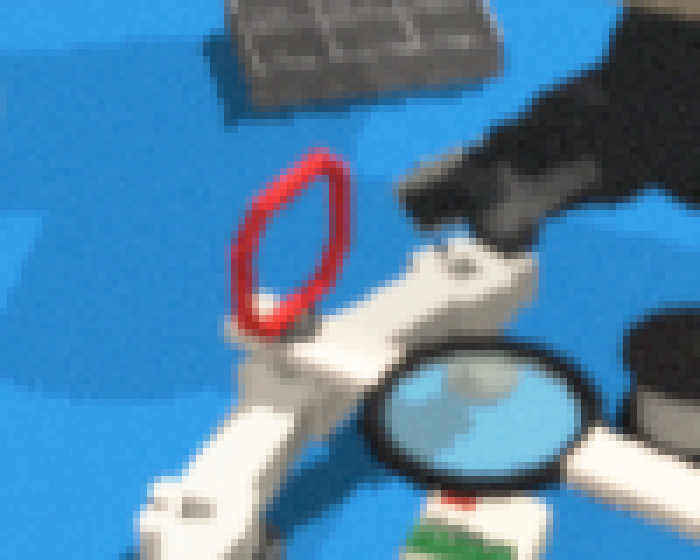

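View pics/wrist_13.png

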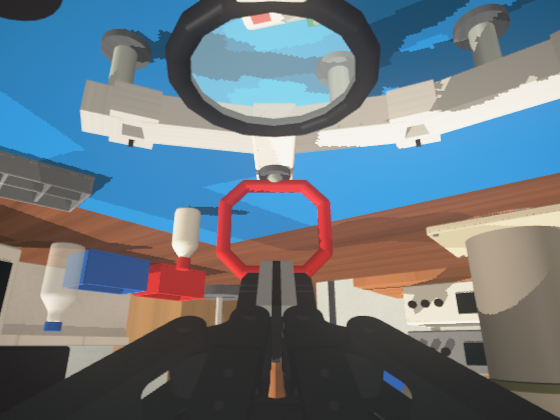

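```bash
python3 -m creep '{"translation":[[-16,0,-12],[-16,0,-12],[-16,0,-12],[-16,0,-12],[-16,0,-12],[0,35,0],[0,40,0],[0,40,0],[0,40,0],[0,0,0]],"rotation":[[0,0,0],[0,0,0],[0,0,0],[0,0,0],[0,0,0],[0,0,0],[0,0,0],[0,0,0],[0,0,0],[0,0,0]],"claw":[0,0,0,0,0,0,0,0,0,0]}' 20
python3 - <<'E'
from h import *
t=snapshot("side");s=snapshot("top")
cv2.imwrite("pics/t14.png",cv2.resize(s["frame"][100:270,90:470,::-1],None,fx=2,fy=2))
cv2.imwrite("pics/s14.png",cv2.resize(t["frame"][150:300,190:390,::-1],None,fx=4,fy=4,interpolation=cv2.INTER_NEAREST))
m=red(t);k,l,st,c=cv2.connectedComponentsWithStats(m);print([(x,y.round(1)) for x,y in zip(st[1:],c[1:]) if x[4]>40])
P=np.array([727.2,-52.9,0])
for d in(23,24,25):
    h=np.radians(-13.15-d);e=np.array([np.cos(h),np.sin(h),0])
    print(d,"ringc",np.round(proj(t,P-210*e+[0,0,119]),1),np.round(proj(t,P-210*e+[0,0,121]),1))
E
```

```text
time: 15.15
tool_pos: [480.3, -65.6, 236.6]
tcp_rot: [179.9, 52.7, -37.7]
ft_force: [-0.6, 0.8, 0.0]
finger_gap: -0.1
[(array([ 138,  116,   44,   28, 1039], dtype=int32), array([159.5, 129.4])), (array([263, 194,  17,  24, 110], dtype=int32), array([270.2, 206.4])), (array([287, 403,   8,   8,  54], dtype=int32), array([290.4, 406.7]))]
23 ringc [270.2 206.2] [270.1 205.5]
24 ringc [271.  205.4] [271.  204.8]
25 ringc [271.8 204.7] [271.8 204.1]
```

View pics/t14.png

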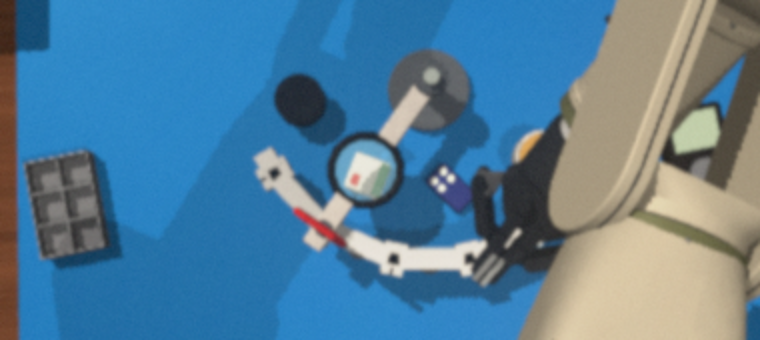

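View pics/s14.png

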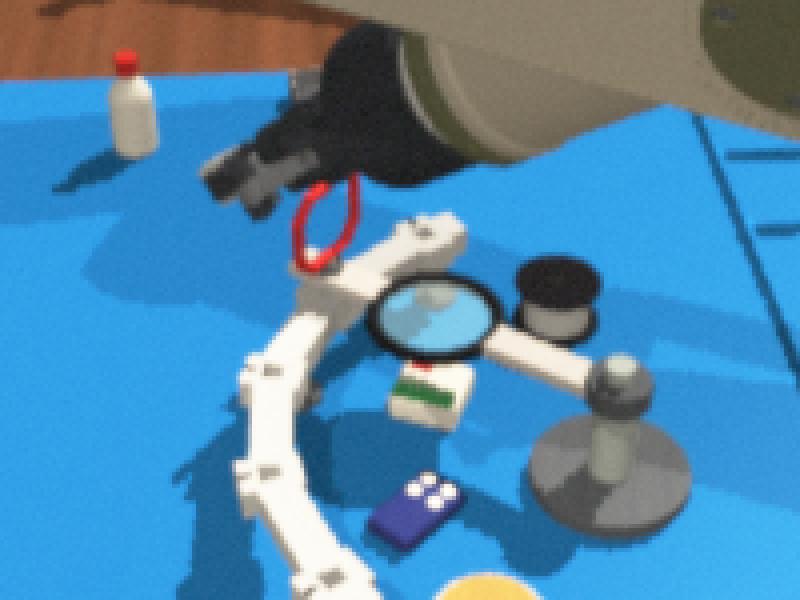

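```bash
python3 -c "
from bench import *
s=sense();print(s['qd'].round(2),s['ft_force'].round(1));print(hand_in())"
```

```text
[ 2.16  1.1  -0.86  0.56 -0.33  0.2 ] [-0.2  0.3  0.2]
the job is handed in; nothing more can be done
None
```

I swung the magnifier one hole towards the white module and handed the job in at about 15 s. The last pictures show it done, but hand-in gives no verdict.

**What I did:** The robot could not hook the ring from its own side, because its second joint reached its limit. I came over the arm instead and put the closed fingertips through the ring from the post side. I then lifted the pin about 22 mm, swung the arm 24° towards the module (positive angle) and lowered the pin into that hole. After that I backed the fingers out.

**Last checks:**
- **Lens and arm:** from above, the lens stands over the module. The ring's image position fits the arm being within about 1° of the hole (allowed is about 1.7°), though the arm partly hid the ring. The holes either side of the pin lined up to about 1 pixel before lowering.
- **Pin:** the force on the tool fell to zero as I lowered, and the pin looked the same in the wrist view as it did at home at the start. I did not measure its height to the 2 mm limit.
- **Forces:** the highest reading was about 11 N.
- **Other things on the bench:** the remote, spool, tray and bottle look unmoved. The tin, meter and screwdriver were partly hidden or cropped out of the last pictures, but the robot did not go near them. I judged all of these by eye.

**One disagreement:** the cameras showed the real fingertip 35–40 mm short of the reported tool position. I trusted the pictures, pushed in that much further and checked the force as I went.

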